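# Load a stepped bar into the test stage

## Robot

A 6-joint arm with a two-finger parallel gripper is mounted at the origin on the work surface. World frame = base frame: x ahead of the robot, y to its left, z up, the work surface at z = 0. Lengths are in m, angles in rad, forces in N, time in s.
With the tool pointing down it reaches from about 0.275 to 0.825 m from the base axis. Payload 4.9 kg.
Tool frame: the origin (TCP) lies midway between the tips of the shut fingers; the grasp point (between the pads) lies 19 mm behind it (bot.grip_depth is the distance from the TCP to the grasp point, in m); z points along the fingers, y is the line along which they close (so a half turn about z gives the same grasp; the last joint's range is limited). The gripper opens to 85 mm and grips with 20 to 120 N. Pads are 22 mm wide; open, the fingers measure 114 mm over their backs; the gripper's body (76 mm by 85 mm) begins 54 mm behind the grasp point. The pads swing forward as they close: fully open they stand 13 mm farther back than shut.
Start: joints at [1.17, 0.326, -0.193, 1.052, 0, 1.437], TCP at [0.145, 0.531, 0.231] pointing down, gripper open.
Joint ranges: [-2.65, 2.65], [-0.97, 1.79], [-1.3, 1.35], [-1.93, 2.1], [-1.47, 1.37], [-3.14, 3.14]. Speed limits (rad/s): [2.57, 2.57, 3.14, 3.14, 3.14, 3.14].

## Interface

Orientations are given as a unit quaternion [w, x, y, z].
In Python, from cell import bot gives the robot as it stands. Calls block until the motion is done:
- bot.move_pose(position, orientation): joint-space move of the TCP to a pose.
- bot.move_linear(position, speed=0.15, rotation=None, until_force=None): straight line of the TCP; rotation=None keeps the orientation; speed is the mean speed in m/s. With until_force (N) it stops when the force on the tool has changed by that much, and returns True; else False.
- bot.goto_joints(angles): joint-space move.
- bot.set_gripper(opening, grasp_force=None): opening from 0.0 (shut) to 1.0 (fully open); grasp_force is the grip in N (None keeps the last); returns when the fingers have stopped.
- bot.wait(seconds).
- bot.solve_ik(position, orientation): joint angles nearest the present ones, or None.
- bot.camera(name): name is "scene" or "top"; returns the picture (384x512x3 uint8, red, green, blue); there is no depth.
- bot.calibration(name): a dict with "mtx" (3x3 intrinsics, pixels), "k1" (the pictures are not rectified: a ray, as slopes to the right and down, at radius r is drawn at 1 + k1 r^2 times it, then the intrinsics apply), "extrinsics" (4x4, takes a point from world to camera coordinates). Camera axes: x right, y down, z forward; pixel columns grow to the right and rows downward; lengths in m; the calibration is good to about 2 mm. A picture is of the moment at which its call begins. calibration takes no time and is no camera call.
A pose or a line that the arm cannot do raises bot.PlanningError and nothing moves.
- bot.close_job(): hands the job in; it is judged then, once.
Trained networks look in the newest picture that a camera, given by its name, has taken for a name from the list of things; names that differ only in an ending like _2 or _b are one class to them, and where a whole thing is asked for, a point or a joint stands for the part that bears it (a point fixed in the world has none). Each returns a list of dicts, best first, with "confidence" (0 to 1); they miss things now and then, are a little off and sometimes report something else, mostly with a low value. They report only what shows in the picture. A call takes as long as a camera call. They do not tell look-alikes from the thing itself.
- bot.search_frame(camera, thing): "bbox" ([left, top, width, height] in pixels, round what is visible of it).
Readings, each from a call of its own:
- bot.read_clock(): time.
- bot.read_joint_positions(): joint angles.
- bot.read_joint_vel(): joint speeds.
- bot.read_joint_efforts(): joint torques, N m.
- bot.read_position(): TCP position.
- bot.read_tool_rot(): TCP orientation.
- bot.read_ft_force(): force on the tool from outside, world axes, zero at the start.
- bot.read_moment(): the same for the moment, N m.
- bot.read_gripper_width(): opening from 0.0 (shut) to 1.0 (fully open).
- bot.read_finger_force(): force on a finger pad.
Only numpy, scipy, OpenCV 4.12 (cv2) and the standard library are available. Lean on these libraries where they do the work, as an engineer would, in place of code of your own. Each camera call takes 0.05 s, during which the arm holds its last target. There are 200 camera calls.

## Task

Take the turned steel specimen out of its orange-pronged cradle and lay it gently in the two steel V rests on the blue stage, its thin brass-coloured shank pointing at the black sleeve but still outside it, and let go. Then push it along the rests so that the shank slides into the sleeve and the shoulder sits flush against the sleeve's face. Do not drop the specimen (let go only when it is in the rests), and leave the other things on the bench where they are.

Things in the scene. Friction and masses are not known exactly. Their poses are not given: they have to be found in the camera images.
- specimen: Stepped round steel bar, 0.28 to 0.52 kg. Body diameter 22, length 130; at its +x end a coaxial brass-coloured shank, diameter 14, length 22. Origin: on the axis, at the middle of the 130 body. x runs along the axis towards the shank; the body spans x = -65 to +65, the shank +65 to +87. It starts lying in the cradle, axis level, 40 above the table.
- specimen_shoulder (a point): Point on the specimen's axis in the plane of the shoulder (x = +65 of the specimen), where the shank begins. Same axes as the specimen.
- stand: Fixed test stage: round steel foot (radius 68), dark column, blue plate 196 x 84 (x = -68 to +128), its top 75 above the table, carrying two steel V rests and a black sleeve block. Origin: on the table, below the midpoint between the rests. z up, x from the rests towards the sleeve. Open at its -x end, so the bar's rear can be pushed from there.
- rest_mid (a point): Midpoint between the two 90-degree V rests, on the axis of a bar seated in them: x = 0, y = 0, z = 120 in the stand's frame, same axes. The rests are 10 thick along x, centred at x = -32 and +32 (54 clear between them), 41 wide across y, tops 119 above the table. A seated 22 body is in line with the bore.
- sleeve_mouth (a point): Centre of the sleeve's bore in its flat face towards the rests: x = 90, y = 0, z = 120 in the stand's frame; axes as the stand's (x into the bore). The black sleeve block is 44 x 44 (98 to 142 above the table) and 30 deep, with a through bore of 17 with a 2.5 chamfer at the mouth.
- cradle: Fixed low cradle: grey plate 110 x 56 x 8 with two orange V rests 10 thick at x = -38 and +38, 41 wide across y, tops 39 above the table. Origin: centre of its underside; the specimen lies along its x, shank to +x, in its Vs.
- ref_block: Bystander: dark steel disc, diameter 60, 12 high, origin at the centre of its underside.
- bottle: Bystander: small closed amber bottle, diameter 40, 75 high, origin at the centre of its underside.
- brush: Bystander: hand brush lying along its x, 150 long, origin at the middle of its underside.
Things that resemble listed ones, but are neither listed nor needed, are in the scene too. Leave any brown or red look-alike of the specimen alone.

How it is judged:
On the way:
1. the specimen lies in both V rests, shank pointing at the sleeve but still wholly outside it, let go and at rest (y of specimen_shoulder in the frame of sleeve_mouth between -0.003 and 0.003 m and z of specimen_shoulder in the frame of sleeve_mouth between -0.003 and 0.003 m and angle between the x axis of specimen and the x axis of stand, either way round below 0.05 rad and x of specimen_shoulder in the frame of sleeve_mouth between -0.053 and -0.022 m and contact force between the fingers and specimen below 0.1 N and linear speed of specimen below 0.02 m/s), for 0.2 s.
At the end, for the whole second after the job is handed in: The shank is in the sleeve with the shoulder within 3 mm of the sleeve's face, the shoulder's centre within 3 mm of the bore's axis sideways and in height, the bar within 0.05 rad of the stand's x (so lying in both rests), let go and at rest (y of specimen_shoulder in the frame of sleeve_mouth between -0.003 and 0.003 m and z of specimen_shoulder in the frame of sleeve_mouth between -0.003 and 0.003 m and angle between the x axis of specimen and the x axis of stand, either way round below 0.05 rad and x of specimen_shoulder in the frame of sleeve_mouth between -0.003 and 0.003 m and contact force between the fingers and specimen below 0.1 N and linear speed of specimen below 0.02 m/s); the robot touches nothing.
It fails at once if the specimen is dropped (let go and falling faster than 0.45 m/s, a fall of about 10 mm) (contact force between the fingers and specimen below 0.1 N and linear speed of specimen above 0.45 m/s).
It fails at once if a bystander (disc, bottle or brush) is moved more than 20 mm (distance of any of ref_block, bottle, brush from where it was at the start of the episode above 0.02 m).
It also fails if it takes over 50 s, if anything falls off the work surface, if the arm or the gripper's body presses on something with over 40 N, if the wrist force passes 120 N, or if a joint passes its speed limit or range.

## Working session

There is one attempt and no reset: what is moved stays moved. The work goes in short steps, each a Python script; the robot and the scene stay as the last script left them, time stands still between calls to the robot, and variables do not carry over. Pictures are saved under pics/ and viewed, at most 10 in all, crops included, and the job is handed in when it is done.

```bash
mkdir -p pics && ls && python3 - <<'E'
from cell import bot
import cv2
for n in("scene","top"):
    im=bot.camera(n); cv2.imwrite(f"pics/{n}0.png",im[:,:,::-1])
    c=bot.calibration(n); print(n,c["mtx"].round(1).tolist(),c["k1"],c["extrinsics"].round(4).tolist())
    for t in("specimen","stand","cradle","ref_block","bottle","brush"):
        print(t,[([round(v) for v in d["bbox"]],round(d["confidence"],2)) for d in bot.search_frame(n,t)])
print(bot.read_clock(),bot.read_tool_rot())
E
```

```text
pics
scene [[423.5, 0.0, 254.0], [0.0, 423.5, 190.1], [0.0, 0.0, 1.0]] -0.002244057945115046 [[-0.4837, 0.8751, -0.0121, 0.2274], [0.5118, 0.2717, -0.815, -0.2021], [-0.71, -0.4004, -0.5793, 1.6903], [0.0, 0.0, 0.0, 1.0]]
specimen [([173, 186, 38, 21], 0.82), ([172, 164, 40, 10], 0.53), ([296, 173, 16, 31], 0.46)]
stand [([251, 200, 72, 64], 0.84), ([172, 191, 30, 24], 0.27)]
cradle []
ref_block [([252, 197, 71, 68], 0.7), ([249, 183, 18, 4], 0.56)]
bottle [([175, 224, 16, 32], 0.85)]
brush [([355, 206, 43, 22], 0.93)]
top [[476.5, 0.0, 252.9], [0.0, 476.5, 188.7], [0.0, 0.0, 1.0]] -0.03359334306417404 [[-0.0242, -0.9997, -0.0076, 0.0754], [-0.992, 0.025, -0.1241, 0.557], [0.1242, 0.0045, -0.9922, 1.4726], [0.0, 0.0, 0.0, 1.0]]
specimen [([224, 236, 29, 42], 0.76), ([340, 216, 40, 30], 0.62), ([300, 176, 48, 13], 0.58)]
stand [([184, 141, 69, 59], 0.72)]
cradle [([312, 173, 37, 22], 0.7)]
ref_block [([276, 235, 19, 15], 0.49)]
bottle [([289, 120, 9, 19], 0.42)]
brush [([141, 230, 33, 40], 0.88)]
0.7 [1.82466586e-05 1.32994889e-01 9.91116723e-01 1.61382430e-05]
```

```bash
python3 - <<'E'
import cv2,numpy as np
t=cv2.imread("pics/top0.png"); s=cv2.imread("pics/scene0.png")
cv2.imwrite("pics/a.png",cv2.resize(t[105:290,130:390],None,fx=3.05,fy=3.05,interpolation=2))
cv2.imwrite("pics/b.png",cv2.resize(s[120:300,150:410],None,fx=3.05,fy=3.05,interpolation=2))
E
```

```text
(no output)
```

View pics/a.png

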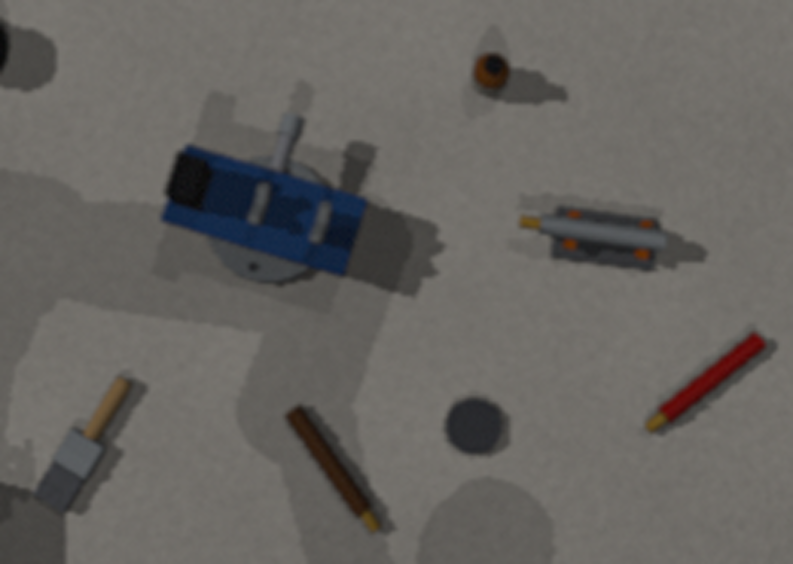

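View pics/b.png

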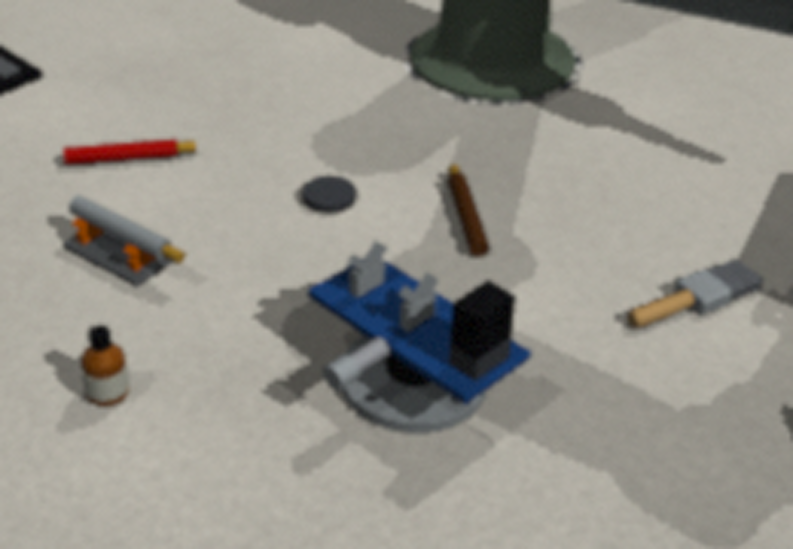

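The specimen candidates in the top picture are the grey bar in the orange cradle (~327,182), the brown bar (~240,259) and the red bar (~361,231). The grey steel bar fits the description. The stand is at about (215,170), with its sleeve towards the left. Next is one close montage to check the choice and measure it.

```bash
python3 - <<'E'
import cv2,numpy as np
t=cv2.imread("pics/top0.png"); s=cv2.imread("pics/scene0.png")
def crop(im,x,y,w,h,f,g):
    c=cv2.resize(im[y:y+h,x:x+w],None,fx=f,fy=f,interpolation=cv2.INTER_CUBIC)
    c=cv2.convertScaleAbs(c,alpha=g)
    for k in range(0,w,5):
        cv2.line(c,(int((k+.5)*f),0),(int((k+.5)*f),4 if k%10 else 9),(255,255,255),1)
        if k%10==0: cv2.putText(c,str(x+k),(int((k+.5)*f)-8,20),0,.33,(255,255,255))
    for k in range(0,h,5):
        cv2.line(c,(0,int((k+.5)*f)),(4 if k%10 else 9,int((k+.5)*f)),(255,255,255),1)
        if k%10==0 and k: cv2.putText(c,str(y+k),(11,int((k+.5)*f)+4),0,.33,(255,255,255))
    o=np.zeros((300,400,3),np.uint8); o[:min(300,c.shape[0]),:min(400,c.shape[1])]=c[:300,:400]; return o
m=np.vstack([np.hstack([crop(t,295,165,57,40,7,1.8),crop(s,165,175,50,40,7.5,1.3)]),np.hstack([crop(t,180,145,75,56,5.3,1.8),crop(s,245,195,82,62,4.8,1.3)])])
cv2.imwrite("pics/m.png",m)
E
```

```text
(no output)
```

View pics/m.png

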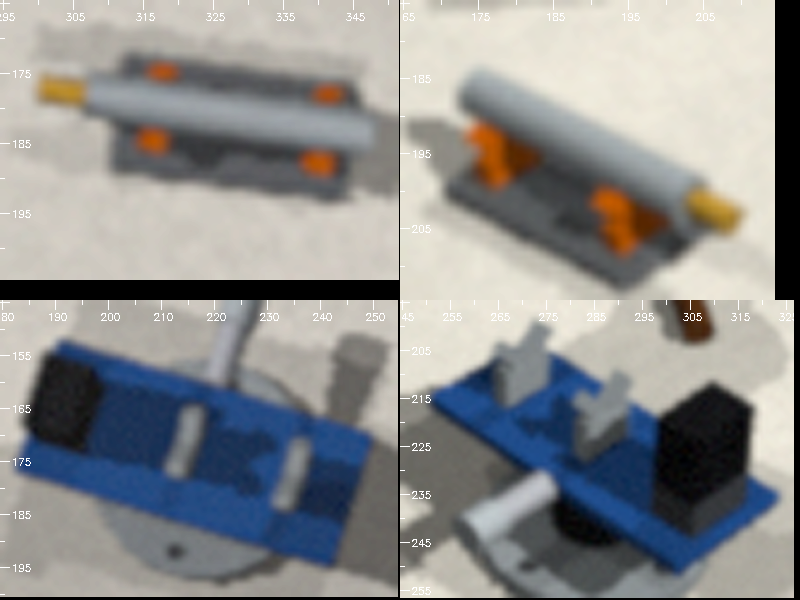

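The close crop confirms the grey bar with the brass shank in the orange cradle. In the top picture its tip is at (300,177) and its rear at (348,183). The stage plate corners show clearly in both pictures. Now I fit the poses.

```bash
cat > h.py <<'E'
import numpy as np
from cell import bot
from scipy.optimize import least_squares
from scipy.spatial.transform import Rotation as R
def proj(cam,P):
    c=bot.calibration(cam); E=c["extrinsics"]; p=np.atleast_2d(P)@E[:3,:3].T+E[:3,3]
    s=p[:,:2]/p[:,2:]; s=s*(1+c["k1"]*(s**2).sum(1,keepdims=True))
    return s@np.diag(np.diag(c["mtx"])[:2])+c["mtx"][:2,2]
def place(q,L):
    L=np.array(L,float); c,s=np.cos(q[2]),np.sin(q[2])
    return np.c_[q[0]+c*L[:,0]-s*L[:,1],q[1]+s*L[:,0]+c*L[:,1],L[:,2]]
def fit(obs,q0):
    f=lambda q:np.concatenate([(proj(c,place(q,L))-np.array(U)).ravel() for c,L,U in obs])
    r=least_squares(f,q0,loss="soft_l1"); return r.x,f(r.x).round(2)
def quat(yaw):  # tool down, tool x along heading yaw
    q=(R.from_euler("z",yaw)*R.from_euler("x",np.pi)).as_quat(); return np.array([q[3],*q[:3]])
E
cat > fit.py <<'E'
from h import *
a,b=-.068,.128;w=.042;z=.075
st=[("top",[(b,-w,z),(a,-w,z),(a,w,z),(b,w,z)],[(191.2,152.2),(249.7,170.2),(242,194.9),(182.9,176.6)]),
("scene",[(a,-w,z),(b,w,z),(b,-w,z),(a,w,z)],[(251.2,215.1),(323.2,234.9),(303.7,249.1),(275.7,205.3)])]
sp=[("top",[(.087,0,.04),(.065,0,.04),(-.065,0,.04)],[(300.1,177.4),(306.8,177.9),(347.9,183.4)]),
("scene",[(.087,0,.04),(.065,0,.04),(-.065,0,.04)],[(209.2,203.4),(203.6,201.6),(173.8,186.2)])]
for n,o,q in(("stand",st,[.55,.15,1.3]),("spec",sp,[.55,-.15,1.5])):
    for oo in(o,o[:1],o[1:]):
        x,r=fit(oo,q); print(n,x.round(4),r)
E
python3 fit.py
```

```text
stand [0.5939 0.1468 1.2445] [-1.18 -0.53  0.36 -0.14 -0.08  0.93 -1.38  0.54 -0.51 -0.44  1.23  0.11
 -0.9   1.11 -3.53 -3.05]
stand [0.5945 0.1451 1.2418] [-0.54 -0.81  0.95 -0.26  0.44  0.78 -0.8   0.24]
stand [0.5931 0.1486 1.2412] [ 0.23 -0.48  1.94  0.23 -0.25  1.19 -2.76 -3.04]
spec [ 0.5768 -0.1748  1.4199] [ 0.15  0.1   0.37  0.46  0.17  0.07 -0.13  0.92  0.15  0.11  0.3   0.97]
spec [ 0.5774 -0.1741  1.4164] [-0.07 -0.17  0.14  0.21 -0.07 -0.04]
spec [ 0.5742 -0.1771  1.423 ] [-0.22  0.19  0.06 -0.59  0.18  0.39]
```

Fits are consistent, apart from the far scene corner, which a rest hides. I'll refine both by matching rendered silhouettes to colour masks, since the placement needs about 2 mm.

```bash
cat > refine.py <<'E'
from h import *
import cv2
from scipy.optimize import minimize
S=8
def hull(cam,pts):
    u=(proj(cam,pts)+.5)*S
    return cv2.convexHull(u.astype(np.float32)).astype(np.int32)
def ren(parts,cam):
    m=np.zeros((384*S,512*S),np.uint8)
    for h,v in parts: cv2.fillConvexPoly(m,h,v)
    return cv2.resize(m,(512,384),interpolation=cv2.INTER_AREA)/255.
def box(x0,x1,y0,y1,z0,z1): return [(x,y,z) for x in(x0,x1) for y in(y0,y1) for z in(z0,z1)]
im={c:cv2.imread(f"pics/{c}0.png").astype(float) for c in("top","scene")}
roi={"top":(slice(140,205),slice(175,260)),"scene":(slice(190,262),slice(240,335))}
def blue(c):
    b,g,r=np.moveaxis(im[c],2,0); return (b-r)/(b+r+20)
soft={c:np.clip((blue(c)-.05)/.3,0,1) for c in im}
def loss(q,cams):
    e=0
    for c in cams:
        P=ren([(hull(c,place(q[:3],box(-.068,.128,-.042,.042,.075-q[3],.075))),255)],c)
        ex=ren([(hull(c,place(q[:3],box(x-.005,x+.005,-.0205,.0205,.075,.122))),255) for x in(-.032,.032)]+[(hull(c,place(q[:3],box(.088,.122,-.024,.024,.073,.144))),255)],c)
        w=1-np.clip(cv2.dilate(ex,np.ones((3,3)))*9,0,1)
        e+=(w*(P-soft[c])**2)[roi[c]].sum()
    return e
if __name__=="__main__":
    for cams in(["top","scene"],["top"],["scene"]):
        x0=np.array([.594,.146,1.243,.008]); r=minimize(loss,x0,args=(cams,),method="Nelder-Mead",options=dict(initial_simplex=np.vstack([x0]+[x0+d for d in np.diag([.006,.006,.03,.004])]),xatol=1e-4,fatol=.02,maxiter=150))
        print(cams,r.x.round(4),round(r.fun,1))
E
python3 refine.py
```

```text
['top', 'scene'] [0.5955 0.1461 1.2363 0.0046] 63.1
['top'] [0.5961 0.1475 1.2634 0.0049] 34.2
['scene'] [0.5976 0.1468 1.2309 0.002 ] 25.7
```

```bash
cat >> h.py <<'E'
SP=np.array([.5768,-.1748,1.42]); ST=np.array([.5955,.1466,1.244]); G=.004
E
python3 - <<'E'
from h import *
d=bot.grip_depth; print(d)
for f in(0,np.pi,-np.pi):
    for n,q,L in(("pick",SP,(G,0,.04-d)),("pickup",SP,(G,0,.22)),("place",ST,(-.012+G,0,.12-d)),("placeup",ST,(-.012+G,0,.22)),("push",ST,(-.1,0,.118)),("push2",ST,(-.05,0,.118))):
        p=place(q,[L])[0]; s=bot.solve_ik(p,quat(q[2]+f)); print(round(f,1),n,p.round(3),None if s is None else np.round(s,2))
E
```

```text
0.0187
0 pick [ 0.577 -0.171  0.021] [-0.41  0.63 -0.3   0.65  0.    1.31]
0 pickup [ 0.577 -0.171  0.22 ] [-0.41  0.43 -0.07  1.07  0.    1.31]
0 place [0.593 0.139 0.101] [ 0.11  0.54 -0.21  0.82  0.    2.01]
0 placeup [0.593 0.139 0.22 ] [ 0.11  0.44 -0.05  1.08  0.    2.01]
0 push [0.563 0.052 0.118] [-0.04  0.45 -0.31  0.81  0.    1.86]
0 push2 [0.579 0.099 0.118] [ 0.04  0.49 -0.25  0.83  0.    1.94]
3.1 pick [ 0.577 -0.171  0.021] [-0.41  0.63 -0.3   0.65  0.   -1.83]
3.1 pickup [ 0.577 -0.171  0.22 ] [-0.41  0.43 -0.07  1.07  0.   -1.83]
3.1 place [0.593 0.139 0.101] [ 0.11  0.54 -0.21  0.82  0.   -1.13]
3.1 placeup [0.593 0.139 0.22 ] [ 0.11  0.44 -0.05  1.08  0.   -1.13]
3.1 push [0.563 0.052 0.118] [-0.04  0.45 -0.31  0.81  0.   -1.28]
3.1 push2 [0.579 0.099 0.118] [ 0.04  0.49 -0.25  0.83  0.   -1.2 ]
-3.1 pick [ 0.577 -0.171  0.021] [-0.41  0.63 -0.3   0.65  0.   -1.83]
-3.1 pickup [ 0.577 -0.171  0.22 ] [-0.41  0.43 -0.07  1.07  0.   -1.83]
-3.1 place [0.593 0.139 0.101] [ 0.11  0.54 -0.21  0.82  0.   -1.13]
-3.1 placeup [0.593 0.139 0.22 ] [ 0.11  0.44 -0.05  1.08  0.   -1.13]
-3.1 push [0.563 0.052 0.118] [-0.04  0.45 -0.31  0.81  0.   -1.28]
-3.1 push2 [0.579 0.099 0.118] [ 0.04  0.49 -0.25  0.83  0.   -1.2 ]
```

```bash
python3 - <<'E'
from h import *
import cv2
d=bot.grip_depth
up=place(SP,[(G,0,.22)])[0]; dn=place(SP,[(G,0,.04-d)])[0]
bot.move_pose(up,quat(SP[2])); print(bot.read_clock())
print(bot.move_linear(dn+[0,0,.03],speed=.2), bot.move_linear(dn,speed=.06,until_force=8))
bot.set_gripper(.0,60)
print(bot.read_gripper_width()*85,bot.read_finger_force(),bot.read_ft_force(),bot.read_moment(),bot.read_clock())
bot.move_linear(dn+[0,0,.03],speed=.06); bot.move_linear(up+[0,0,.03],speed=.2)
print(bot.read_gripper_width()*85,bot.read_ft_force(),bot.read_moment(),bot.read_clock())
a=bot.camera("top");b=bot.camera("scene")
cv2.imwrite("pics/g_top.png",a[:,:,::-1]);cv2.imwrite("pics/g_scene.png",b[:,:,::-1])
E
python3 - <<'E'
import cv2,numpy as np
b=cv2.imread("pics/g_scene.png")[60:240,120:330]
a=cv2.imread("pics/g_top.png")[120:260,270:400]
a=cv2.resize(a,(390,420));b=cv2.resize(b,(408,350));o=np.zeros((420,800,3),np.uint8);o[:,:390]=a;o[:350,392:]=b
cv2.imwrite("pics/g.png",o)
E
```

```text
3.6
False False
20.064582640652105 58.475486040115356 [-3.81500002  0.84645592  5.91005531] [ 0.11038203  0.67621738 -0.08597693] 5.8583
20.155515488680127 [-0.08246681  0.11329523 -3.27568705] [ 0.04025715  0.05312838 -0.00854307] 7.65
```

View pics/g.png

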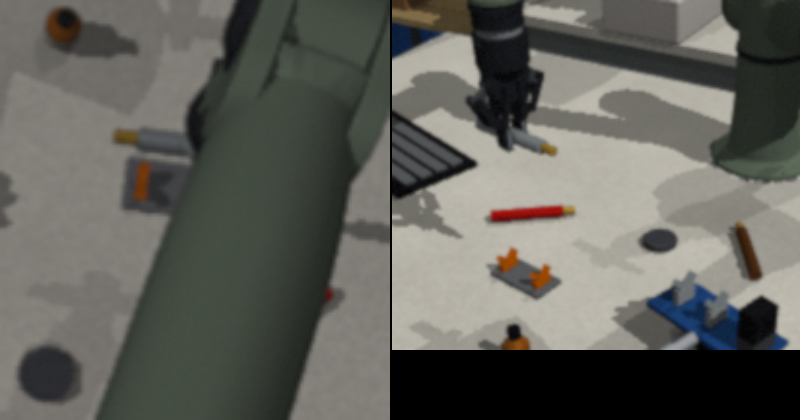

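The specimen is held and level, with its shank tip at top (308,165) and scene (203,137), and the cradle is empty. I check the tip against the prediction, then move above the rests and look again.

```bash
python3 - <<'E'
from h import *
import cv2
d=bot.grip_depth
for c in("top","scene"): print(c,proj(c,place(SP,[(.087,0,.25+d),(.065,0,.25+d)])).round(1).tolist())
bot.move_pose(place(ST,[(-.012+G,0,.25)])[0],quat(ST[2]))
bot.move_linear(place(ST,[(-.012+G,0,.15-d)])[0],speed=.15)
print(bot.read_clock(),bot.read_position(),bot.read_gripper_width()*85,bot.read_ft_force())
for c in("top","scene"):
    cv2.imwrite(f"pics/p_{c}.png",bot.camera(c)[:,:,::-1])
    print(c,proj(c,place(ST,[(-.012+.087,0,.15),(-.012+.065,0,.15),(-.077,0,.15)])).round(1).tolist(),"mouth",proj(c,place(ST,[(.09,0,.12),(.09,0,.142)])).round(1).tolist())
a=cv2.resize(cv2.imread("pics/p_top.png")[130:205,175:265],None,fx=4.4,fy=4.4,interpolation=2)
b=cv2.resize(cv2.imread("pics/p_scene.png")[180:260,245:335],None,fx=4.4,fy=4.4,interpolation=2)
o=np.zeros((360,800,3),np.uint8);o[:a.shape[0],:a.shape[1]]=a;o[:b.shape[0],400:400+b.shape[1]]=b
cv2.imwrite("pics/p.png",cv2.convertScaleAbs(o,alpha=1.4))
E
```

```text
top [[308.0, 165.0], [316.1, 166.0]]
scene [[202.9, 137.4], [197.0, 135.1]]
9.875 [0.59381768 0.1387865  0.13228135] 20.248649103076637 [ 0.64866612  0.28493802 -2.41903592]
top [[199.2, 164.6], [206.3, 166.8], [248.4, 179.8]] mouth [[195.6, 164.9], [194.7, 163.6]]
scene [[299.7, 210.5], [293.4, 206.7], [259.0, 185.7]] mouth [[303.5, 222.4], [304.0, 215.7]]
```

View pics/p.png

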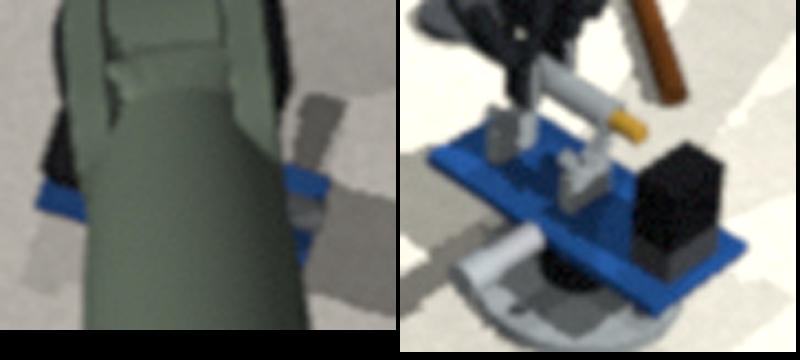

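The arm hides the top view, but the scene view shows the tip at about (299,209), against a prediction of (300,210). The bar hangs 30 mm over both rests. I lower it gently.

```bash
python3 - <<'E'
from h import *
import cv2
d=bot.grip_depth
bot.move_linear(place(ST,[(-.012+G,0,.126-d)])[0],speed=.06); bot.wait(.3)
print(bot.read_ft_force(),bot.read_position())
h=bot.move_linear(place(ST,[(-.012+G,0,.1195-d)])[0],speed=.012,until_force=3)
print(h,bot.read_ft_force(),bot.read_moment(),bot.read_position()[2]+d,bot.read_clock())
E
```

```text
[-0.57878075 -0.73749767 -2.00959172] [0.59316071 0.13903816 0.10761838]
True [0.72846833 0.44183898 3.0151407 ] [ 0.13904259 -0.08821334  0.08924252] 0.1205883768000044 11.2667
```

Contact came at an axis height of 0.1206, where a seated bar should be (0.120). I release it and look.

```bash
python3 - <<'E'
from h import *
import cv2
d=bot.grip_depth
bot.set_gripper(.6); bot.wait(.3)
print(bot.read_finger_force(),bot.read_ft_force(),bot.read_clock())
p=bot.read_position(); bot.move_linear([p[0],p[1],.23],speed=.15)
q=place(ST,[(-.14,0,.23)])[0]; bot.move_pose(q,quat(ST[2])); bot.set_gripper(0.0); bot.wait(.2)
print(bot.read_clock(),bot.read_position(),bot.read_ft_force())
for c in("top","scene"):
    cv2.imwrite(f"pics/r_{c}.png",bot.camera(c)[:,:,::-1])
    print(c,proj(c,place(ST,[(-.012+.087,0,.12),(-.012+.065,0,.12),(-.077,0,.12)])).round(1).tolist())
a=cv2.resize(cv2.imread("pics/r_top.png")[130:205,175:265],None,fx=4.4,fy=4.4,interpolation=2)
b=cv2.resize(cv2.imread("pics/r_scene.png")[180:260,245:335],None,fx=4.4,fy=4.4,interpolation=2)
o=np.zeros((360,800,3),np.uint8);o[:a.shape[0],:a.shape[1]]=a;o[:b.shape[0],400:400+b.shape[1]]=b
cv2.imwrite("pics/r.png",cv2.convertScaleAbs(o,alpha=1.4))
E
```

```text
0.0 [0.41562831 0.02499548 0.30651603] 11.9667
14.3 [0.55057948 0.01404292 0.23000763] [ 0.8718506  -0.58216566  0.21337195]
top [[200.4, 166.4], [207.3, 168.5], [248.6, 181.2]]
scene [[299.1, 219.7], [292.9, 215.7], [259.1, 194.5]]
```

View pics/r.png

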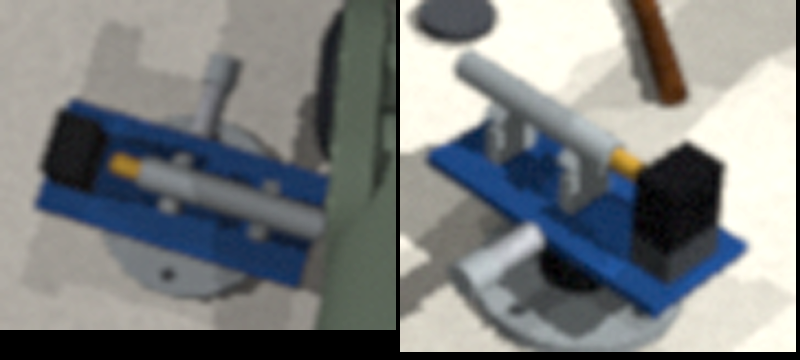

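Seated in both rests and outside the sleeve: tip at top (200,166.5), against a prediction of (200,166), so the shoulder is about 35 mm short. Now I push from behind.

```bash
python3 - <<'E'
from h import *
import cv2
P=lambda x,z=.119:place(ST,[(x,0,z)])[0]
bot.move_linear(P(-.125,.2),speed=.2); bot.move_linear(P(-.125),speed=.15); bot.wait(.2)
sx=np.array([np.cos(ST[2]),np.sin(ST[2])])
def rep(t,h): 
    p=bot.read_position(); print(t,h,"x",round(float((p[:2]-ST[:2])@sx),4),"f",round(float(bot.read_ft_force()[:2]@sx),2),bot.read_clock())
rep("start",0)
rep("a",bot.move_linear(P(-.062),speed=.03,until_force=10))
rep("b",bot.move_linear(P(-.044),speed=.012,until_force=8))
E
```

```text
start 0 x -0.1248 f 0.38 15.6083
a False x -0.0621 f -3.13 17.8583
b True x -0.052 f 0.12 18.8333
```

```bash
python3 - <<'E'
from h import *
import cv2
P=lambda x,z=.119:place(ST,[(x,0,z)])[0]
sx=np.array([np.cos(ST[2]),np.sin(ST[2])])
def rep(t,h): 
    p=bot.read_position(); print(t,h,"x",round(float((p[:2]-ST[:2])@sx),4),"f",round(float(bot.read_ft_force()[:2]@sx),2),bot.read_clock())
rep("now",0)
rep("c",bot.move_linear(P(-.046),speed=.008,until_force=10))
bot.move_linear(P(-.09),speed=.08); bot.move_linear(P(-.09,.23),speed=.15)
bot.move_pose(P(-.2,.25),quat(ST[2])); bot.wait(.2)
for c in("top","scene"):
    cv2.imwrite(f"pics/f_{c}.png",bot.camera(c)[:,:,::-1])
    print(c,proj(c,place(ST,[(.09,0,.12),(-.04,0,.12)])).round(1).tolist())
a=cv2.resize(cv2.imread("pics/f_top.png")[130:205,175:265],None,fx=4.4,fy=4.4,interpolation=2)
b=cv2.resize(cv2.imread("pics/f_scene.png")[180:260,245:335],None,fx=4.4,fy=4.4,interpolation=2)
o=np.zeros((360,800,3),np.uint8);o[:a.shape[0],:a.shape[1]]=a;o[:b.shape[0],400:400+b.shape[1]]=b
cv2.imwrite("pics/f.png",cv2.convertScaleAbs(o,alpha=1.5))
E
```

```text
now 0 x -0.052 f 0.12 18.8333
c True x -0.0521 f -0.06 19.4417
top [[195.6, 164.9], [236.8, 177.6]]
scene [[303.5, 222.4], [268.2, 200.2]]
```

View pics/f.png

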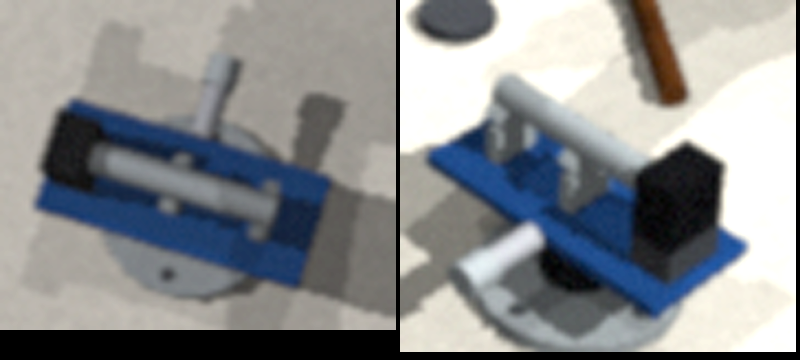

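No brass shows, and the rear end is at top (237.5,177), against a prediction of (236.8,177.6). I check numerically for any remaining brass gap before handing in.

```bash
python3 - <<'E'
from h import *
import cv2
for c in("top","scene"):
    for n in("r","f"):
        im=cv2.imread(f"pics/{n}_{c}.png")[:,:,::-1].astype(float)
        x=np.arange(.06,.1,.003) if n=="f" else np.arange(.045,.09,.003)
        u=proj(c,place(ST,[(v,0,.12+(.007 if c=="top" else .004)) for v in x])).astype(np.float32)
        v=cv2.remap(im,u[None,:,0],u[None,:,1],cv2.INTER_LINEAR)[0]
        print(c,n,[(round(a*1000),round(p[0]),round(p[0]-p[2])) for a,p in zip(x,v)])
    # rear edge along the axis
    im=cv2.imread(f"pics/f_{c}.png").astype(float); x=np.arange(-.05,-.028,.002)
    u=proj(c,place(ST,[(v,0,.122) for v in x])).astype(np.float32)
    print("rear",[(round(a*1000),*p.round().astype(int).tolist()) for a,p in zip(x,cv2.remap(im,u[None,:,0],u[None,:,1],cv2.INTER_LINEAR)[0])])
E
```

```text
top r [(45, 94, -6), (48, 93, -6), (51, 94, -2), (54, 99, 19), (57, 104, 52), (60, 108, 73), (63, 110, 77), (66, 111, 78), (69, 111, 78), (72, 99, 67), (75, 70, 32), (78, 35, -9), (81, 16, -20), (84, 14, -8), (87, 12, -1)]
top f [(60, 93, -7), (63, 94, -6), (66, 93, -6), (69, 93, -7), (72, 95, -6), (75, 93, -6), (78, 81, -5), (81, 68, -4), (84, 63, -3), (87, 56, -3), (90, 42, 0), (93, 26, 1), (96, 19, -1), (99, 20, -1)]
rear [(-50, 42, 23, 14), (-48, 41, 23, 13), (-46, 42, 26, 15), (-44, 43, 31, 25), (-42, 53, 45, 42), (-40, 65, 62, 59), (-38, 78, 76, 73), (-36, 84, 82, 79), (-34, 86, 84, 82), (-32, 86, 84, 82), (-30, 86, 84, 82)]
scene r [(45, 113, -7), (48, 109, -3), (51, 112, 22), (54, 125, 67), (57, 134, 96), (60, 138, 99), (63, 140, 100), (66, 139, 101), (69, 129, 93), (72, 96, 67), (75, 53, 32), (78, 21, 0), (81, 16, 0), (84, 17, -2), (87, 16, -3)]
scene f [(60, 111, -8), (63, 112, -8), (66, 109, -6), (69, 99, -6), (72, 80, -5), (75, 48, -4), (78, 17, -3), (81, 13, -2), (84, 15, -2), (87, 15, -2), (90, 15, -1), (93, 16, -1), (96, 15, -3), (99, 14, -3)]
rear [(-50, 144, 152, 154), (-48, 131, 137, 137), (-46, 118, 120, 118), (-44, 108, 107, 103), (-42, 102, 101, 97), (-40, 101, 100, 95), (-38, 101, 101, 96), (-36, 102, 101, 96), (-34, 101, 100, 95), (-32, 101, 100, 95), (-30, 102, 100, 95)]
```

```bash
python3 - <<'E'
from h import *
print(bot.read_clock(),bot.close_job())
E
```

```text
the job is handed in; nothing more can be done
21.775 None
```

I laid the specimen in the two V rests, let go, pushed it until the shank was in the sleeve and the shoulder met the sleeve's face, and handed the job in at 21.8 s; the pictures show no visible gap, but no verdict came back.

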